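Fit the dough blade onto the food processor's drive spindle

ROBOT

A 7-joint arm with a two-finger parallel gripper is mounted at the origin on a cart in front of the work surface, level with it; the furniture and walls round the work are solid. World frame = base frame: x ahead of the robot, y to its left, z up, the work surface at z = 0. Lengths are in m, angles in rad, forces in N, time in s.
With the tool pointing down it reaches from about 0.4 to 0.875 m from the base axis. Payload 4.4 kg.
Tool frame: the origin (TCP) lies midway between the tips of the shut fingers; the grasp point (between the pads) lies ctrl.pinch_z behind it (ctrl.pinch_z is the distance from the TCP to the grasp point, in m); z points along the fingers, y is the direction in which the jaws open and shut (so a half turn about z gives the same grasp; the last joint's range is limited). The gripper opens to 85 mm and grips with 20 to 120 N. Pads are 22 mm wide; open, the fingers measure 114 mm over their backs; the gripper's body (76 mm by 85 mm) begins 54 mm behind the grasp point. The pads swing forward as they close: fully open they stand 13 mm farther back than shut.
Start: joints at [1.075, 0.628, 0.038, 1.517, -0.027, 0.996, -0.02], TCP at [0.271, -0.591, 0.231] pointing down, gripper open.
Joint ranges: [-3.06, 3.06], [-0.37, 2.12], [-1.25, 1.32], [0.18, 2.47], [-1.1, 4.24], [0.23, 1.98], [-2.94, 2.94]. Speed limits (rad/s): [2.57, 2.57, 3.14, 3.14, 3.14, 3.14, 3.14].

INTERFACE

Orientations are given as a unit quaternion [w, x, y, z].
In Python, from bench import ctrl gives the robot as it stands. The module is installed in compiled form; this text tells all that it offers.
- The arm moves only by the tool carry_out, never from a script. Its argument "rows" is a list of rows, each an object with "slide": the shift along the tool's x, y, z scaled (see below), a list of three; "angular": the turn, a rotation vector about the tool's x, y, z scaled (see below), a list of three; "jaw": the finger opening in mm, from 0 to 85.4. In form: [{"slide": [dx, dy, dz], "angular": [wx, wy, wz], "jaw": jaw}, ...]. A call has 1 to 8 rows; each row shifts and turns the commanded pose from where the row before left it, along the tool's axes as they then stand; what a row does not reach is not made up. The controller multiplies each number of a shift by 0.02 m and each number of a turn by 120 degrees. A row lasts 1/12 s, in which the tool goes at most 41.7 mm and 7.16 degrees, less where a joint would pass 70% of its speed; a pose out of reach is approached as far as the arm can. A call with a number of a shift or a turn outside -1 to 1 is refused whole. A call with a gripper value outside its range is refused whole. The fingers move at their own pace and stop on an object; "grip_force" is the grip in N (left out, the last holds). Time passes only in rows, so rows that do not move let the fingers close. It gives the time, the measured TCP pose, the force and the opening at its end, in the units of the state.
- ctrl.state(): the state, without advancing time (a new reading comes with each control period).
- ctrl.get_image(name): name is "scene" or "top" or "wrist"; returns (picture, depth): 384x512x3 uint8, blue, green, red; 384x512 float32, m along the optical axis (not along the pixel's ray), 0 where there is no reading.
- ctrl.camera_params(name): a dict with "fx", "fy", "cx", "cy" (pixels), "world_to_cam" (4x4, takes a point from world to camera coordinates). Camera axes: x right, y down, z forward; pixel columns grow to the right and rows downward; lengths in m; the calibration is good to about 2 mm. The wrist camera is an equidistant fisheye: a pixel r from the principal point sees the ray r / f radians off the axis. A picture is of the moment at which its call begins: read the wrist's pose just before it. camera_params takes no time and is no camera call; for the wrist camera it gives the pose at the moment of the call.
- ctrl.finish_job(): hands the job in, once; it reports no verdict.
Trained networks look in the newest picture that a camera, given by its name, has taken for a name from the list of things; names that differ only in an ending like _2 or _b are one class to them, and where a whole thing is asked for, a point or a joint stands for the part that bears it (a point fixed in the world has none). Each returns a list of dicts, best first, with "confidence" (0 to 1); they miss things now and then, are a little off and sometimes report something else, mostly with a low value. They report only what shows in the picture. A call takes as long as a camera call.
- ctrl.trace(camera, name): "mask" (384x512 bool, what is visible of it) and "bbox" ([left, top, right, bottom] in pixels, round what is visible of it).
- ctrl.landmark_of(camera, name): "at" ([column, row] in pixels: a listed point, or the origin of a listed thing).
The state is a dict: "t": time; "qpos": joint angles; "dq": joint speeds; "tau": joint torques, N m; "tcp_pos": TCP position; "eef_rot": TCP orientation; "force": force on the tool from outside, world axes, zero at the start; "moment": the same for the moment, N m; "width": finger opening in m.
Only numpy, scipy, OpenCV 4.12 (cv2) and the standard library are available. Lean on these libraries where they do the work, as an engineer would, in place of code of your own. Each camera call takes 0.05 s, during which the arm holds its last target.

TASK

The food processor is to knead dough next: pick up the white dough blade (the one with two blunt plastic paddles) and slide it down over the upright steel drive spindle in the clear bowl until it sits fully home on the bowl's floor, then let go. Keep hold of it while it goes down the spindle; do not drop it on. Leave the black chopping blade with the steel knives standing where it is.

Things in the scene. Friction and masses are not known exactly. Their poses are not given: they have to be found in the camera images.
- dough_blade_centre (a point): Centre, half-way up, of the loose white dough blade standing on the worktop, z up its hub. Hub: round tube 100 mm tall, 42 mm wide (lowest 14 mm: 52), top closed; bore open below, 34 mm wide (40 at the mouth), 92 mm deep. Two paddles 23 mm high at its foot reach 63 mm out along x and -x. 0.10 to 0.20 kg. Grip the upper half, best 25 mm above this point; any way round.
- chopping_blade_centre (a point): Centre, half-way up, of the chopping blade: a black hub of the same shape and size as the dough blade's, loose and upright on the worktop, with two thin steel knives (to 63 mm from the axis) at its foot. Not needed; it must stay where it is.
- spindle_foot (a point): Foot of the drive spindle, on its axis at the level of the bowl's floor (66 mm above the worktop), z up. With the dough blade fully home, its hub stands on this floor, its centre 50 mm above this point, any way round. The food processor (white round base 192 mm wide, clear bowl on it, bowl handle reaching 127 mm from the axis along +x) does not move.
- spindle_tip (a point): Top of the drive spindle: an upright steel pin 60 mm tall over the bowl's floor, 26 mm in diameter up to 36 mm, then tapering to 8 mm at the tip. The open bowl round it is at least 150 mm wide inside; its rim is 11 mm lower than this tip.

How it is judged:
By the outcome, as a careful person would: the job done as asked, in the order asked, and still so for the second after the job is handed in, with the robot touching nothing.
It also fails if it takes over 48 s, if anything falls off the work surface, if the arm or the gripper's body presses on something with over 40 N, if the wrist force passes 120 N, or if a joint passes its speed limit or range.

## Working session

There is one attempt and no reset: what is moved stays moved. The work goes in short steps, Python scripts to look and compute and a tool call to move; the robot and the scene stay as the last step left them, time stands still between calls to the robot, and variables do not carry over. Pictures are saved under pics/ and viewed, and the job is handed in when it is done.

Besides the shell and the picture viewer there is one more tool, called after "Request:" as a command line: name --argument value ..., lists and objects as JSON in quotes. carry_out: Moves the arm, as the interface text tells. Its arguments: {"type":"object","properties":{"rows":{"type":"array"},"grip_force":{"type":"number"}},"required":["rows"]}

```bash
mkdir -p pics
cat > h.py <<'E'
import numpy as np, cv2
from bench import ctrl
def px2w(cam,u,v,d,p=None):
    p=p or ctrl.camera_params(cam)
    c=np.array([(u-p['cx'])/p['fx']*d,(v-p['cy'])/p['fy']*d,d,1])
    return (np.linalg.inv(p['world_to_cam'])@c)[:3]
def ray_z(cam,u,v,z):
    p=ctrl.camera_params(cam); T=np.linalg.inv(p['world_to_cam'])
    o=T[:3,3]; r=T[:3,:3]@np.array([(u-p['cx'])/p['fx'],(v-p['cy'])/p['fy'],1])
    return o+r*(z-o[2])/r[2]
def proj(cam,P):
    p=ctrl.camera_params(cam); c=(p['world_to_cam']@np.append(P,1))[:3]
    return np.array([p['fx']*c[0]/c[2]+p['cx'],p['fy']*c[1]/c[2]+p['cy']])
E
python3 - <<'E'
from h import *
for c in ['scene','top']:
    im,d=ctrl.get_image(c); cv2.imwrite(f'pics/{c}0.png',im); np.save(f'{c}0.npy',d)
    p=ctrl.camera_params(c); print(c,p['fx'],np.linalg.inv(p['world_to_cam']).round(3))
    for n in ['dough_blade_centre','chopping_blade_centre','spindle_foot','spindle_tip']:
        L=ctrl.landmark_of(c,n)
        z={'dough_blade_centre':.05,'chopping_blade_centre':.05,'spindle_foot':.066,'spindle_tip':.126}[n]
        for l in L[:3]: print(n,round(l['confidence'],2),np.round(l['at'],1),ray_z(c,*l['at'],z).round(4))
s=ctrl.state(); print(s, ctrl.pinch_z)
E
```

```text
scene 367.76243485640595 [[-0.792 -0.342  0.505  0.009]
 [-0.61   0.425 -0.669  0.604]
 [ 0.014 -0.838 -0.546  0.599]
 [ 0.     0.     0.     1.   ]]
dough_blade_centre 0.57 [318.  170.2] [ 0.4604 -0.3067  0.05  ]
chopping_blade_centre 0.76 [178.3 293.1] [0.4259 0.2987 0.05  ]
spindle_foot 0.69 [269.9 216. ] [ 0.4234 -0.0006  0.066 ]
spindle_tip 0.66 [274.6 195.9] [ 0.4153 -0.0049  0.126 ]
top 369.3143797500195 [[ 0.019 -0.996  0.085  0.366]
 [-1.    -0.02  -0.002  0.011]
 [ 0.004 -0.085 -0.996  1.22 ]
 [ 0.     0.     0.     1.   ]]
dough_blade_centre 0.88 [346.7 200.1] [ 0.455  -0.2783  0.05  ]
chopping_blade_centre 0.74 [161.2 205.3] [0.4269 0.31   0.05  ]
spindle_foot 0.75 [260.7 205.8] [ 0.4306 -0.0051  0.066 ]
spindle_tip 0.58 [257.7 206.8] [0.4241 0.0046 0.126 ]
{'t': 0.5, 'qpos': array([ 1.07519188,  0.62843935,  0.03847101,  1.51745222, -0.02701876,
        0.99625609, -0.0200423 ]), 'dq': array([-0.00050115, -0.00308273,  0.00023861, -0.00019989, -0.00052013,
       -0.00042535, -0.00185862]), 'tau': array([-1.45688446e-04, -5.62807918e+01,  1.22446362e+00, -1.93605959e+01,
        1.08672990e-02,  2.69337266e-03, -2.28117676e-05]), 'tcp_pos': array([ 0.27089245, -0.59085635,  0.23127062]), 'eef_rot': array([-2.59596130e-05,  9.77003139e-01,  2.13224917e-01,  2.79911501e-05]), 'force': array([ 0.07222271, -0.28692933, -0.56460981]), 'moment': array([ 0.03397083, -0.00613804,  0.01023929]), 'width': 0.08509563030221431} 0.0187
```

View pics/scene0.png

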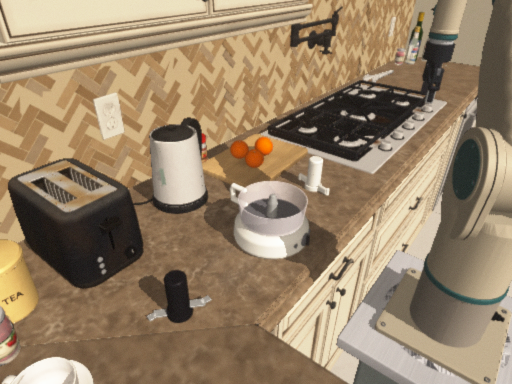

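View pics/top0.png

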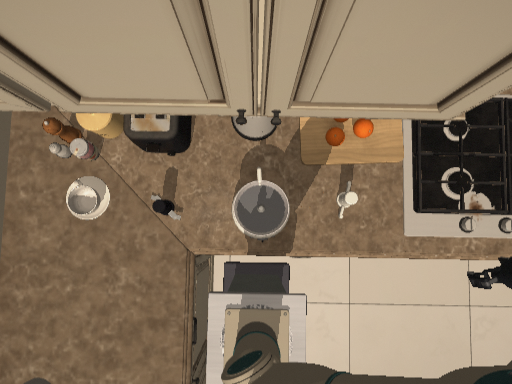

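Run:
```python
from h import *
for c in ['scene','top']:
    im,d=ctrl.get_image(c); p=ctrl.camera_params(c); T=np.linalg.inv(p['world_to_cam'])
    v,u=np.mgrid[:384,:512]
    P=np.stack([(u-p['cx'])/p['fx']*d,(v-p['cy'])/p['fy']*d,d],-1)@T[:3,:3].T+T[:3,3]
    P[d==0]=np.nan
    for n,xy in [('dough',(.457,-.285)),('chop',(.425,.305)),('spin',(.425,0))]:
        r=np.hypot(P[...,0]-xy[0],P[...,1]-xy[1])
        if n=='spin':
            m=(r<.03)&(P[...,2]>.07)&(P[...,2]<.2)
            print(c,n,m.sum()); 
            for lo,hi in [(.07,.09),(.09,.105),(.105,.115),(.115,.14)]:
                k=m&(P[...,2]>lo)&(P[...,2]<hi); 
                if k.any(): print(' ',lo,k.sum(),P[k].mean(0).round(4))
            k=(r<.115)&(r>.06)&(P[...,2]>.108)&(P[...,2]<.122); print('rim',k.sum(), P[k].min(0).round(3) if k.any() else '',P[k].max(0).round(3) if k.any() else '')
        else:
            for lo,hi in [(.003,.024),(.03,.06),(.06,.09),(.094,.106)]:
                k=(r<.075)&(P[...,2]>lo)&(P[...,2]<hi); 
                if k.any(): print(c,n,lo,k.sum(),P[k].mean(0).round(4),P[k].min(0).round(3),P[k].max(0).round(3))
            k=(r<.09)&(P[...,2]>.004)&(P[...,2]<.024)
            q=P[k][:,:2]; w,V=np.linalg.eigh(np.cov(q.T)); print('paddle dir deg',np.degrees(np.arctan2(V[1,1],V[0,1])).round(1),w)
    for n in ['dough_blade_centre','spindle_tip']:
        for l in ctrl.trace(c,n)[:2]: print(n,round(l['confidence'],2),l['bbox'],l['mask'].sum())
    x=im[170:240,220:300] if c=='top' else im[140:260,220:340]
    cv2.imwrite(f'pics/{c}crop.png',cv2.resize(x,None,fx=5,fy=5))
im,d=ctrl.get_image('wrist');cv2.imwrite('pics/wr0.png',im)
p=ctrl.camera_params('wrist');print(p['fx'],p['cx'],p['cy'],np.linalg.inv(p['world_to_cam']).round(3))
```

```text
scene dough 0.003 311 [ 0.4488 -0.2759  0.0114] [ 0.383 -0.355  0.003] [ 0.529 -0.218  0.024]
scene dough 0.03 120 [ 0.4527 -0.2677  0.0446] [ 0.438 -0.29   0.03 ] [ 0.478 -0.258  0.06 ]
scene dough 0.06 125 [ 0.4529 -0.2674  0.0749] [ 0.438 -0.289  0.06 ] [ 0.478 -0.258  0.09 ]
scene dough 0.094 94 [ 0.4573 -0.2761  0.0999] [ 0.439 -0.299  0.094] [ 0.48  -0.258  0.103]
paddle dir deg 170.1 [0.00039998 0.00143804]
scene chop 0.003 633 [0.4214 0.3156 0.0099] [0.354 0.231 0.003] [0.499 0.375 0.024]
scene chop 0.03 237 [0.41   0.3127 0.0452] [0.402 0.287 0.03 ] [0.432 0.325 0.06 ]
scene chop 0.06 254 [0.41   0.3132 0.0753] [0.401 0.288 0.06 ] [0.434 0.325 0.09 ]
scene chop 0.094 321 [0.4195 0.3062 0.1002] [0.402 0.284 0.094] [0.441 0.325 0.104]
paddle dir deg -139.5 [0.00017844 0.00106218]
scene spin 219
  0.07 73 [0.4175 0.0011 0.0797]
  0.09 57 [0.4174 0.0018 0.0977]
  0.105 41 [0.4181 0.     0.11  ]
  0.115 48 [ 0.4198 -0.0024  0.1219]
rim 585 [ 0.339 -0.09   0.108] [0.54  0.078 0.119]
dough_blade_centre 0.72 [300.8, 156.3, 327.2, 193.8] 564
spindle_tip 0.97 [230.4, 183.3, 311.0, 260
[... 636 characters left out ...]
61] [0.443 0.303 0.09 ]
top chop 0.094 146 [0.4244 0.3046 0.0998] [0.404 0.286 0.095] [0.444 0.326 0.105]
paddle dir deg 47.8 [0.00115917 0.00203891]
top spin 63
  0.07 9 [0.4141 0.0073 0.0735]
  0.09 3 [ 0.4198 -0.0056  0.104 ]
  0.105 20 [ 0.4235 -0.0036  0.1112]
  0.115 31 [ 0.4229 -0.0044  0.1227]
rim 292 [ 0.341 -0.087  0.108] [0.539 0.079 0.121]
dough_blade_centre 0.68 [335.5, 180.2, 357.9, 220.3] 403
dough_blade_centre 0.25 [231.0, 167.5, 290.0, 237.7] 2691
spindle_tip 0.72 [229.9, 166.1, 292.3, 244.2] 2785
297.3186396354542 254.64857312683216 191.06837722248733 [[ 0.417 -0.875 -0.247  0.333]
 [-0.909 -0.401 -0.113 -0.562]
 [-0.     0.271 -0.963  0.375]
 [ 0.     0.     0.     1.   ]]
```

View pics/topcrop.png

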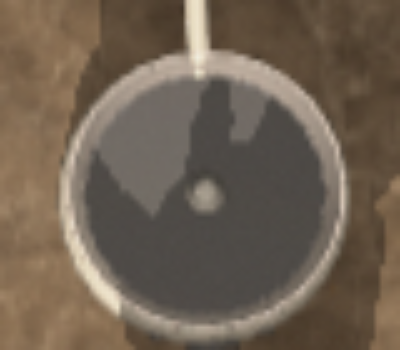

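View pics/scenecrop.png

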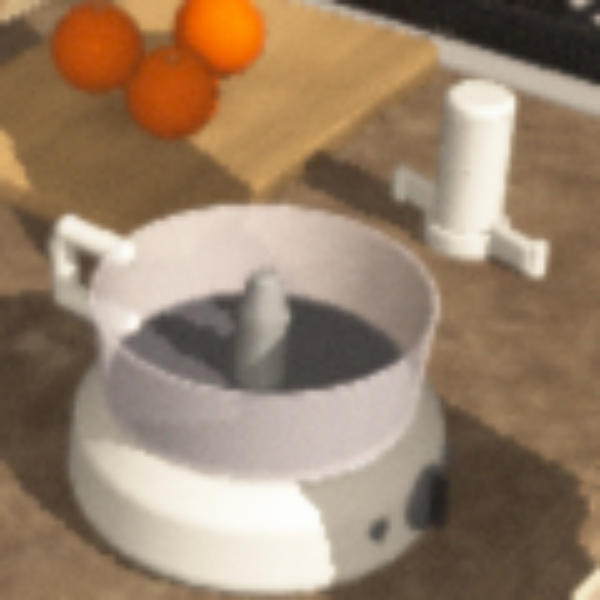

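View pics/wr0.png

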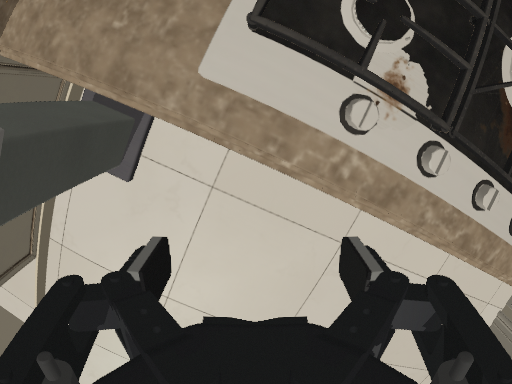

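The white dough blade is at top (347,199) and scene (316,172). The spindle is at top (260,207), in the middle of the bowl. Both cameras agree: blade axis about (0.460, -0.279), spindle axis about (0.423, -0.005). I'm moving above the blade.

Request:
carry_out --rows '[{"slide":[1,-0.68,0],"angular":[0,0,0],"jaw":85},{"slide":[1,-0.68,0],"angular":[0,0,0],"jaw":85},{"slide":[1,-0.68,0],"angular":[0,0,0],"jaw":85},{"slide":[1,-0.68,0],"angular":[0,0,0],"jaw":85},{"slide":[1,-0.68,0],"angular":[0,0,0],"jaw":85},{"slide":[1,-0.68,0],"angular":[0,0,0],"jaw":85},{"slide":[1,-0.68,0],"angular":[0,0,0],"jaw":85},{"slide":[1,-0.68,0],"angular":[0,0,0],"jaw":85}]'

```text
t: 1.52
tcp_pos: [0.3715, -0.4243, 0.2315]
eef_rot: [0.0, 0.977, 0.213, 0.0]
force: [-0.9, -0.3, 0.1]
width: 0.0848
```

Request:
carry_out --rows '[{"slide":[1,-0.68,0],"angular":[0,0,0],"jaw":85},{"slide":[1,-0.68,0],"angular":[0,0,0],"jaw":85},{"slide":[1,-0.68,0],"angular":[0,0,0],"jaw":85},{"slide":[1,-0.68,0],"angular":[0,0,0],"jaw":85},{"slide":[1,-0.68,0],"angular":[0,0,0],"jaw":85},{"slide":[1,-0.68,0],"angular":[0,0,0],"jaw":85},{"slide":[0.5,-0.34,0],"angular":[0,0,0],"jaw":85},{"slide":[0,0,0],"angular":[0,0,0],"jaw":85}]'

```text
t: 2.18
tcp_pos: [0.4543, -0.2878, 0.2314]
eef_rot: [-0.001, 0.976, 0.216, 0.001]
force: [0.4, 0.4, 0.0]
width: 0.085
```

```bash
cat >> h.py <<'E'
def fish(u,v,z,T,p):
    dx,dy=u-p['cx'],v-p['cy']; r=np.hypot(dx,dy); th=r/p['fx']
    c=np.array([np.sin(th)*dx/max(r,1e-9),np.sin(th)*dy/max(r,1e-9),np.cos(th)])
    R=T[:3,:3]@c; o=T[:3,3]; return o+R*(z-o[2])/R[2]
def err(x,y,s=None):
    from scipy.spatial.transform import Rotation as R
    s=s or ctrl.state(); q=s['eef_rot']; M=R.from_quat([q[1],q[2],q[3],q[0]]).as_matrix()
    dw=np.array([x,y,s['tcp_pos'][2]])-s['tcp_pos']
    print('tcp',s['tcp_pos'].round(4),'z axis',M[:,2].round(4),'slide units',(M.T@dw/0.02).round(3),'F',s['force'].round(1),'w',round(s['width'],4),'t',round(s['t'],2),'q',s['qpos'].round(2))
E
python3 - <<'E'
from h import *
err(.460,-.279)
p=ctrl.camera_params('wrist');T=np.linalg.inv(p['world_to_cam'])
im,d=ctrl.get_image('wrist');cv2.imwrite('pics/wr1.png',im)
for l in ctrl.landmark_of('wrist','dough_blade_centre')[:2]: print(l, fish(*l['at'],.05,T,p))
for l in ctrl.trace('wrist','dough_blade_centre')[:2]: print(l['confidence'],l['bbox'])
E
```

```text
tcp [ 0.4543 -0.2878  0.2314] z axis [ 0.0012  0.0014 -1.    ] slide units [ 0.443 -0.278  0.001] F [0.4 0.4 0. ] w 0.085 t 2.18 q [ 0.5   0.47  0.02  1.83 -0.02  0.84 -0.61]
{'at': [253.2, 162.9], 'confidence': 0.61} [ 0.46251594 -0.28211506  0.05      ]
0.92 [221.3, 117.0, 286.7, 202.3]
```

View pics/wr1.png

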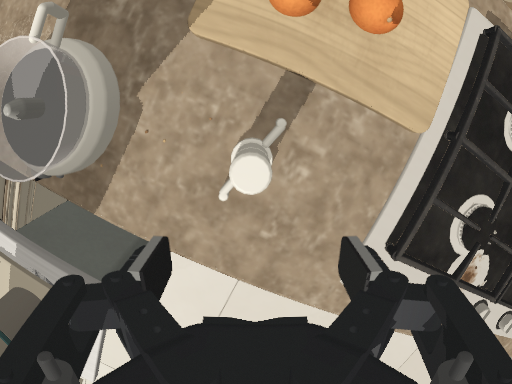

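Request:
carry_out --rows '[{"slide":[0.44,-0.28,0],"angular":[0,0,0],"jaw":85},{"slide":[0,0,1],"angular":[0,0,0],"jaw":85},{"slide":[0,0,1],"angular":[0,0,0],"jaw":85},{"slide":[0,0,1],"angular":[0,0,0],"jaw":85},{"slide":[0,0,1],"angular":[0,0,0],"jaw":85},{"slide":[0,0,0.5],"angular":[0,0,0],"jaw":85},{"slide":[0,0,0],"angular":[0,0,0],"jaw":85}]'

```text
t: 2.92
tcp_pos: [0.4564, -0.2818, 0.1393]
eef_rot: [-0.001, 0.977, 0.213, -0.002]
force: [-0.3, -0.1, 0.4]
width: 0.0852
```

Run:
```python
from h import *
p=ctrl.camera_params('wrist');T=np.linalg.inv(p['world_to_cam'])
im,d=ctrl.get_image('wrist');cv2.imwrite('pics/wr2.png',im)
err(.460,-.279)
v,u=np.mgrid[:384,:512]; dx,dy=u-p['cx'],v-p['cy']; r=np.hypot(dx,dy)+1e-9; th=r/p['fx']
P=np.stack([np.tan(th)*dx/r*d,np.tan(th)*dy/r*d,d],-1)@T[:3,:3].T+T[:3,3]
k=(d>0)&(np.hypot(P[...,0]-.46,P[...,1]+.279)<.035)&(abs(P[...,2]-.1)<.004)
print(k.sum(),P[k].mean(0),P[k].min(0),P[k].max(0), cv2.minEnclosingCircle(P[k][:,:2].astype(np.float32)))
```

```text
tcp [ 0.4573 -0.2822  0.1407] z axis [-1.8e-03  8.0e-04 -1.0e+00] slide units [ 0.19 -0.09 -0.  ] F [-1.1 -0.1  0.5] w 0.0851 t 2.97 q [ 0.49  0.59  0.02  1.92 -0.02  0.63 -0.62]
2889 [ 0.46177478 -0.27967913  0.10051477] [ 0.43997411 -0.3011153   0.09601703] [ 0.48080292 -0.25955328  0.10293345] ((0.46053043007850647, -0.28035321831703186), 0.021007439121603966)
```

View pics/wr2.png

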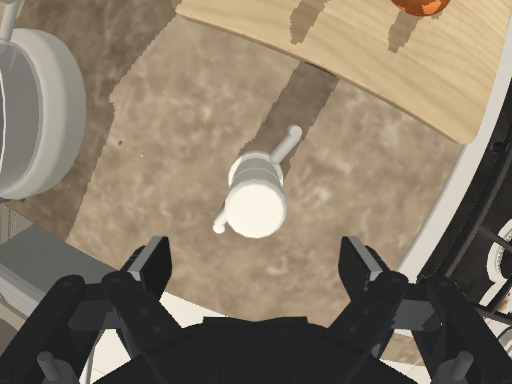

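The wrist depth fits the hub top as a circle of radius 21.0 mm at (0.4605, -0.280) and z 0.100, which agrees with the other cameras. I'm centring and descending.

Request:
carry_out --rows '[{"slide":[0.2,-0.04,0],"angular":[0,0,0],"jaw":85},{"slide":[0,0,0.7],"angular":[0,0,0],"jaw":85},{"slide":[0,0,0.7],"angular":[0,0,0],"jaw":85},{"slide":[0,0,0.7],"angular":[0,0,0],"jaw":85},{"slide":[0,0,0.7],"angular":[0,0,0],"jaw":85},{"slide":[0,0,0.7],"angular":[0,0,0],"jaw":85},{"slide":[0,0,0.6],"angular":[0,0,0],"jaw":85},{"slide":[0,0,0],"angular":[0,0,0],"jaw":85}]'

```text
t: 3.63
tcp_pos: [0.4614, -0.2793, 0.0587]
eef_rot: [-0.0, 0.977, 0.213, -0.0]
force: [-0.1, -0.4, 0.4]
width: 0.085
```

Run:
```python
from h import *
err(.4605,-.280)
```

```text
tcp [ 0.4614 -0.2793  0.0587] z axis [-8.e-04  6.e-04 -1.e+00] slide units [-0.053  0.012  0.   ] F [-0.1 -0.4  0.4] w 0.085 t 3.63 q [ 0.48  0.73  0.01  1.96 -0.02  0.45 -0.63]
```

Request:
carry_out --rows '[{"slide":[0,0,0],"angular":[0,0,0],"jaw":38},{"slide":[0,0,0],"angular":[0,0,0],"jaw":38},{"slide":[0,0,0],"angular":[0,0,0],"jaw":38},{"slide":[0,0,0],"angular":[0,0,0],"jaw":30},{"slide":[0,0,0],"angular":[0,0,0],"jaw":30},{"slide":[0,0,0],"angular":[0,0,0],"jaw":30},{"slide":[0,0,0],"angular":[0,0,0],"jaw":30},{"slide":[0,0,0],"angular":[0,0,0],"jaw":30}]' --grip_force 50

```text
t: 4.3
tcp_pos: [0.4621, -0.2799, 0.0607]
eef_rot: [0.001, 0.977, 0.213, 0.001]
force: [-0.7, 0.8, 6.5]
width: 0.041
```

Request:
carry_out --rows '[{"slide":[0,0,-0.4],"angular":[0,0,0],"jaw":30},{"slide":[0,0,-1],"angular":[0,0,0],"jaw":30},{"slide":[0,0,-1],"angular":[0,0,0],"jaw":30},{"slide":[0,0,-1],"angular":[0,0,0],"jaw":30},{"slide":[0,0,-1],"angular":[0,0,0],"jaw":30},{"slide":[0,0,-1],"angular":[0,0,0],"jaw":30},{"slide":[0,0,-1],"angular":[0,0,0],"jaw":30},{"slide":[0,0,-1],"angular":[0,0,0],"jaw":30}]'

```text
t: 4.97
tcp_pos: [0.4609, -0.2794, 0.209]
eef_rot: [0.0, 0.977, 0.213, 0.0]
force: [0.7, -0.6, -2.8]
width: 0.0415
```

Run:
```python
from h import *
err(.423,-.005)
for c in ['wrist','scene']:
    im,d=ctrl.get_image(c);cv2.imwrite(f'pics/{c}3.png',im)
```

```text
tcp [ 0.4609 -0.2794  0.209 ] z axis [ 1.e-04 -0.e+00 -1.e+00] slide units [ 3.9940e+00 -1.3264e+01 -1.0000e-03] F [ 0.7 -0.6 -2.8] w 0.0415 t 4.97 q [ 0.48  0.5   0.02  1.85 -0.02  0.79 -0.63]
```

View pics/wrist3.png

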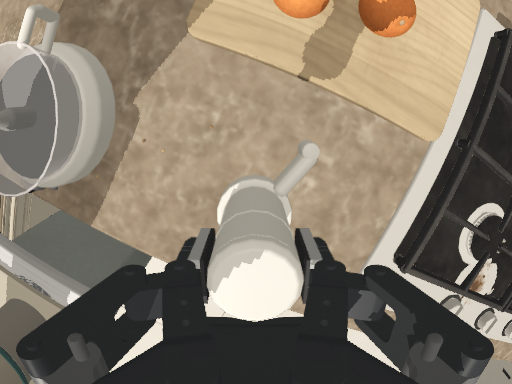

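View pics/scene3.png

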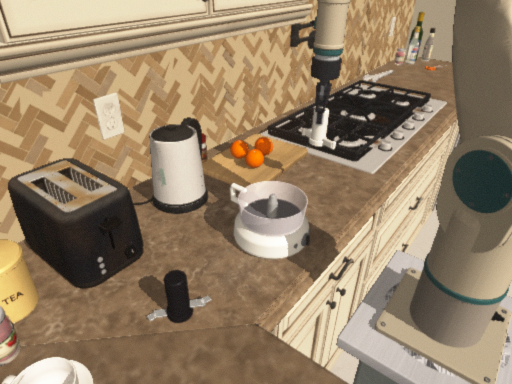

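Held upright, opening 41.5 mm. I'm carrying it towards the bowl and stopping partway to measure the spindle with the wrist camera.

Request:
carry_out --rows '[{"slide":[0.3,-0.5,-0.5],"angular":[0,0,0],"jaw":30},{"slide":[0.3,-1,-0.3],"angular":[0,0,0],"jaw":30},{"slide":[0.3,-1,0],"angular":[0,0,0],"jaw":30},{"slide":[0.3,-1,0],"angular":[0,0,0],"jaw":30},{"slide":[0.3,-1,0],"angular":[0,0,0],"jaw":30},{"slide":[0.3,-1,0],"angular":[0,0,0],"jaw":30},{"slide":[0.3,-1,0],"angular":[0,0,0],"jaw":30},{"slide":[0,0,0],"angular":[0,0,0],"jaw":30}]'

```text
t: 5.73
tcp_pos: [0.4436, -0.138, 0.2226]
eef_rot: [-0.002, 0.976, 0.216, -0.001]
force: [-0.4, 0.8, -1.0]
width: 0.041
```

Run:
```python
from h import *
p=ctrl.camera_params('wrist');T=np.linalg.inv(p['world_to_cam'])
im,d=ctrl.get_image('wrist');cv2.imwrite('pics/wr4.png',im)
err(.423,-.005)
v,u=np.mgrid[:384,:512]; dx,dy=u-p['cx'],v-p['cy']; r=np.hypot(dx,dy)+1e-9; th=r/p['fx']
P=np.stack([np.tan(th)*dx/r*d,np.tan(th)*dy/r*d,d],-1)@T[:3,:3].T+T[:3,3]
rr=np.hypot(P[...,0]-.423,P[...,1]+.005)
for lo,hi in [(.07,.09),(.09,.1),(.1,.11),(.11,.12),(.12,.13)]:
    k=(d>0)&(rr<.025)&(P[...,2]>lo)&(P[...,2]<hi)
    if k.any(): print(lo,k.sum(),P[k].mean(0).round(4),P[k].min(0).round(4),P[k].max(0).round(4))
print('cam',T[:3,3])
for l in ctrl.landmark_of('wrist','spindle_tip')[:2]: print(l, fish(*l['at'],.126,T,p).round(4))
```

```text
tcp [ 0.4442 -0.1405  0.2228] z axis [-0.0026  0.002  -1.    ] slide units [ 1.89  -6.592  0.016] F [ 0.1 -0.3 -1. ] w 0.0414 t 5.78 q [ 0.24  0.38  0.01  2.02 -0.01  0.74 -0.88]
0.07 178 [ 0.4289 -0.0134  0.08  ] [ 0.4137 -0.0187  0.0701] [0.4358 0.0011 0.0898]
0.09 108 [ 0.4287 -0.0134  0.0948] [ 0.4135 -0.0186  0.09  ] [0.4358 0.0011 0.0999]
0.1 164 [ 0.4281 -0.0122  0.1058] [ 0.411  -0.0185  0.1   ] [0.436  0.0037 0.11  ]
0.11 203 [ 0.4265 -0.0108  0.1148] [ 0.4132 -0.0167  0.1101] [0.4342 0.0037 0.12  ]
0.12 241 [ 0.4244 -0.007   0.125 ] [ 0.4154 -0.0136  0.1201] [0.4319 0.0015 0.1283]
cam [ 0.50640248 -0.1097845   0.36599202]
{'at': [111.9, 147.9], 'confidence': 0.78} [ 0.4267 -0.0068  0.126 ]
```

View pics/wr4.png

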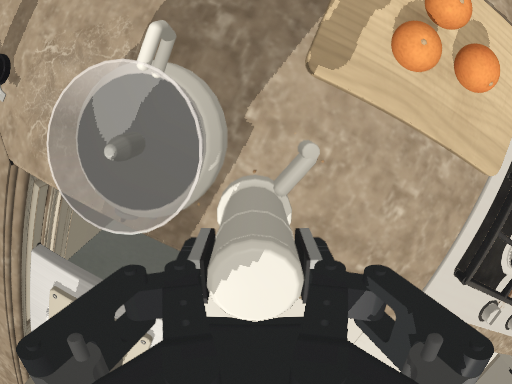

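The wrist view puts the spindle at (112,148). Its side surface, corrected for the 13 mm radius, gives an axis of (0.423, -0.0055), which agrees with before. I'm moving over it.

Request:
carry_out --rows '[{"slide":[0.3,-1,0],"angular":[0,0,0],"jaw":30},{"slide":[0.3,-1,0],"angular":[0,0,0],"jaw":30},{"slide":[0.3,-1,0],"angular":[0,0,0],"jaw":30},{"slide":[0.3,-1,0],"angular":[0,0,0],"jaw":30},{"slide":[0.3,-1,0],"angular":[0,0,0],"jaw":30},{"slide":[0.3,-1,0],"angular":[0,0,0],"jaw":30},{"slide":[0.1,-0.6,0],"angular":[0,0,0],"jaw":30},{"slide":[0,0,0],"angular":[0,0,0],"jaw":30}]'

```text
t: 6.5
tcp_pos: [0.4241, -0.0061, 0.2231]
eef_rot: [-0.001, 0.977, 0.215, -0.001]
force: [-0.1, -0.4, -1.7]
width: 0.041
```

Request:
carry_out --rows '[{"slide":[0,0,0],"angular":[0,0,0],"jaw":30},{"slide":[0,0,0],"angular":[0,0,0],"jaw":30}]'

```text
t: 6.67
tcp_pos: [0.4251, -0.0094, 0.2232]
eef_rot: [0.0, 0.977, 0.212, -0.0]
force: [-0.1, -0.1, -2.3]
width: 0.041
```

Run:
```python
from h import *
err(.424,-.005)
for c in ['scene','top']:
    im,d=ctrl.get_image(c); cv2.imwrite(f'pics/{c}5.png',cv2.resize(im[110:250,200:340],None,fx=4,fy=4))
    p=ctrl.camera_params(c); T=np.linalg.inv(p['world_to_cam'])
    v,u=np.mgrid[:384,:512]
    P=np.stack([(u-p['cx'])/p['fx']*d,(v-p['cy'])/p['fy']*d,d],-1)@T[:3,:3].T+T[:3,3]
    r=np.hypot(P[...,0]-.424,P[...,1]+.005)
    for lo,hi in [(.15,.16),(.16,.172),(.18,.2),(.2,.215)]:
        k=(d>0)&(r<(.03 if lo>.16 else .08))&(P[...,2]>lo)&(P[...,2]<hi)
        if k.any(): print(c,lo,k.sum(),P[k].mean(0).round(4),P[k].min(0).round(4),P[k].max(0).round(4))
```

```text
tcp [ 0.4251 -0.0094  0.2232] z axis [ 0.e+00 -8.e-04 -1.e+00] slide units [ 0.043 -0.225 -0.   ] F [-0.1 -0.1 -2.3] w 0.041 t 6.67 q [-0.04  0.33 -0.01  2.12  0.01  0.7  -1.19]
scene 0.16 70 [0.414  0.0051 0.1687] [ 0.3622 -0.021   0.1641] [0.4794 0.0166 0.1718]
scene 0.18 148 [0.4131 0.0025 0.1901] [ 0.3968 -0.0174  0.1804] [0.4358 0.0114 0.1999]
scene 0.2 109 [0.4145 0.0019 0.2078] [ 0.4013 -0.0218  0.2001] [0.4375 0.011  0.2148]
```

View pics/scene5.png

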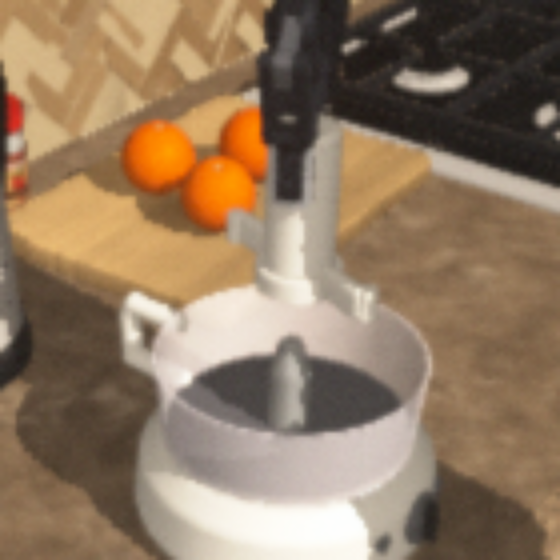

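Request:
carry_out --rows '[{"slide":[0.05,-0.22,0],"angular":[0,0,0],"jaw":30},{"slide":[0,0,0],"angular":[0,0,0],"jaw":30},{"slide":[0,0,0.5],"angular":[0,0,0],"jaw":30},{"slide":[0,0,0.5],"angular":[0,0,0],"jaw":30},{"slide":[0,0,0.5],"angular":[0,0,0],"jaw":30},{"slide":[0,0,0.5],"angular":[0,0,0],"jaw":30},{"slide":[0,0,0],"angular":[0,0,0],"jaw":30},{"slide":[0,0,0],"angular":[0,0,0],"jaw":30}]'

```text
t: 7.43
tcp_pos: [0.4237, -0.0038, 0.1831]
eef_rot: [-0.0, 0.977, 0.213, -0.001]
force: [-0.2, 0.4, -1.5]
width: 0.041
```

Run:
```python
from h import *
err(.424,-.005)
for c in ['scene','wrist']:
    im,d=ctrl.get_image(c); cv2.imwrite(f'pics/{c}6.png',cv2.resize(im[110:250,200:340],None,fx=4,fy=4) if c=='scene' else im)
```

```text
tcp [ 0.4237 -0.0038  0.1831] z axis [-1.1e-03 -1.0e-04 -1.0e+00] slide units [-0.011  0.061 -0.   ] F [-0.2  0.4 -1.5] w 0.041 t 7.43 q [-0.05  0.39 -0.01  2.17  0.01  0.58 -1.21]
```

View pics/scene6.png

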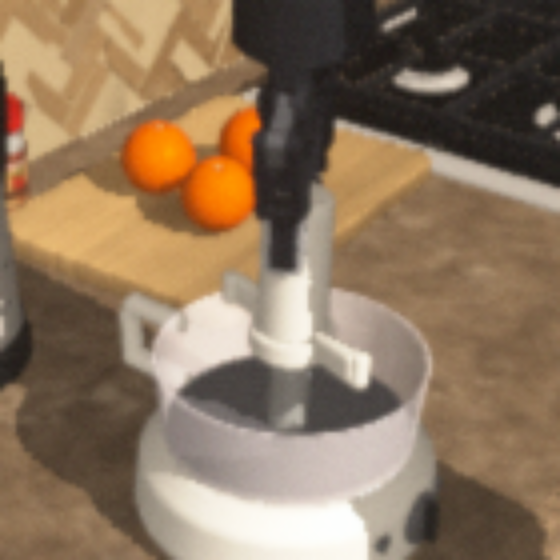

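View pics/wrist6.png

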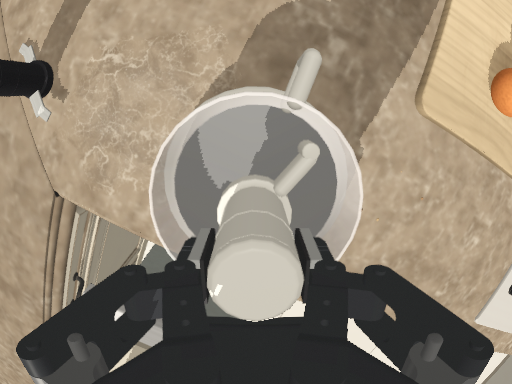

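Request:
carry_out --rows '[{"slide":[0,0.05,0.2],"angular":[0,0,0],"jaw":30},{"slide":[0,0,0.3],"angular":[0,0,0],"jaw":30},{"slide":[0,0,0.3],"angular":[0,0,0],"jaw":30},{"slide":[0,0,0.3],"angular":[0,0,0],"jaw":30},{"slide":[0,0,0.3],"angular":[0,0,0],"jaw":30},{"slide":[0,0,0.3],"angular":[0,0,0],"jaw":30},{"slide":[0,0,0],"angular":[0,0,0],"jaw":30}]'

```text
t: 8.12
tcp_pos: [0.4235, -0.0046, 0.1481]
eef_rot: [-0.0, 0.977, 0.213, -0.001]
force: [0.3, -0.4, -1.3]
width: 0.0411
```

No contact force. The remaining drop is about 21 mm, so I'm going slower.

Request:
carry_out --rows '[{"slide":[0,0,0.2],"angular":[0,0,0],"jaw":30},{"slide":[0,0,0.2],"angular":[0,0,0],"jaw":30},{"slide":[0,0,0.2],"angular":[0,0,0],"jaw":30},{"slide":[0,0,0.2],"angular":[0,0,0],"jaw":30},{"slide":[0,0,0.1],"angular":[0,0,0],"jaw":30},{"slide":[0,0,0],"angular":[0,0,0],"jaw":30}]'

```text
t: 8.62
tcp_pos: [0.4241, -0.0046, 0.1309]
eef_rot: [-0.0, 0.977, 0.213, -0.0]
force: [0.6, 0.5, -2.5]
width: 0.0414
```

Request:
carry_out --rows '[{"slide":[0,0,0.1],"angular":[0,0,0],"jaw":30},{"slide":[0,0,0.06],"angular":[0,0,0],"jaw":30},{"slide":[0,0,0.06],"angular":[0,0,0],"jaw":30},{"slide":[0,0,0],"angular":[0,0,0],"jaw":30},{"slide":[0,0,0],"angular":[0,0,0],"jaw":30}]'

```text
t: 9.03
tcp_pos: [0.4244, -0.0046, 0.127]
eef_rot: [0.0, 0.977, 0.213, 0.0]
force: [-0.1, -0.9, -2.7]
width: 0.0409
```

Request:
carry_out --rows '[{"slide":[0,0,0.06],"angular":[0,0,0],"jaw":30},{"slide":[0,0,0.06],"angular":[0,0,0],"jaw":30},{"slide":[0,0,0],"angular":[0,0,0],"jaw":30},{"slide":[0,0,0],"angular":[0,0,0],"jaw":30}]'

```text
t: 9.37
tcp_pos: [0.4246, -0.0045, 0.1265]
eef_rot: [0.0, 0.977, 0.213, 0.001]
force: [-5.3, 0.3, 26.2]
width: 0.0409
```

Run:
```python
from h import *
err(.424,-.005)
for c in ['scene','wrist']:
    im,d=ctrl.get_image(c); cv2.imwrite(f'pics/{c}7.png',cv2.resize(im[110:250,200:340],None,fx=4,fy=4) if c=='scene' else im)
```

```text
tcp [ 0.4246 -0.0045  0.1265] z axis [ 1.6e-03  2.0e-04 -1.0e+00] slide units [-0.037  0.013 -0.   ] F [-5.3  0.3 26.2] w 0.0409 t 9.37 q [-0.05  0.5  -0.01  2.22  0.01  0.41 -1.21]
```

View pics/scene7.png

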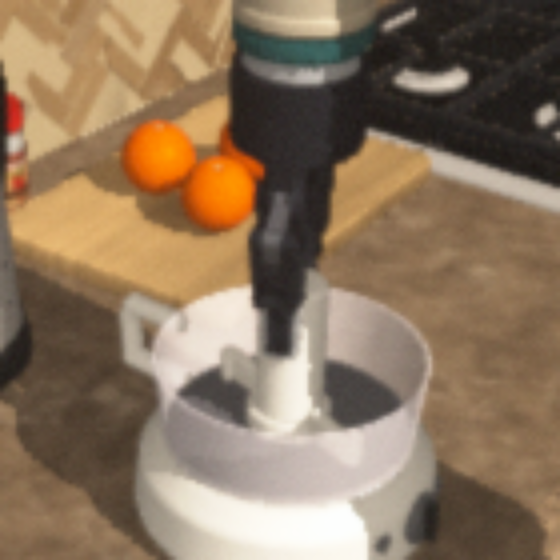

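Contact at TCP z 0.1265, the expected home height of about 0.1267, with a 26 N reaction. The blade rests on the bowl's floor. I'm easing off, opening and retreating.

Request:
carry_out --rows '[{"slide":[0,0,-0.06],"angular":[0,0,0],"jaw":30},{"slide":[0,0,0],"angular":[0,0,0],"jaw":50},{"slide":[0,0,0],"angular":[0,0,0],"jaw":60},{"slide":[0,0,0],"angular":[0,0,0],"jaw":75},{"slide":[0,0,0],"angular":[0,0,0],"jaw":80},{"slide":[0,0,0],"angular":[0,0,0],"jaw":80}]'

```text
t: 9.97
tcp_pos: [0.4243, -0.0046, 0.1255]
eef_rot: [-0.0, 0.977, 0.213, -0.0]
force: [0.7, 0.6, -0.2]
width: 0.0799
```

Request:
carry_out --rows '[{"slide":[0,0,-0.3],"angular":[0,0,0],"jaw":80},{"slide":[0,0,-0.6],"angular":[0,0,0],"jaw":80},{"slide":[0,0,-1],"angular":[0,0,0],"jaw":80},{"slide":[0,0,-1],"angular":[0,0,0],"jaw":80},{"slide":[0,0,-1],"angular":[0,0,0],"jaw":80},{"slide":[0,0,-1],"angular":[0,0,0],"jaw":80},{"slide":[0,0,-1],"angular":[0,0,0],"jaw":80},{"slide":[0,0,0],"angular":[0,0,0],"jaw":80}]'

```text
t: 10.63
tcp_pos: [0.4265, -0.0046, 0.2472]
eef_rot: [0.001, 0.977, 0.213, 0.003]
force: [0.9, -0.8, -0.2]
width: 0.0799
```

Run:
```python
from h import *
err(.424,-.005)
p=ctrl.camera_params('wrist');T=np.linalg.inv(p['world_to_cam'])
im,d=ctrl.get_image('wrist'); cv2.imwrite('pics/wr8.png',im)
v,u=np.mgrid[:384,:512]; dx,dy=u-p['cx'],v-p['cy']; r=np.hypot(dx,dy)+1e-9; th=r/p['fx']
P=np.stack([np.tan(th)*dx/r*d,np.tan(th)*dy/r*d,d],-1)@T[:3,:3].T+T[:3,3]
k=(d>0)&(np.hypot(P[...,0]-.423,P[...,1]+.005)<.024)&(P[...,2]>.15)&(P[...,2]<.19)
q=P[k]; print(k.sum(),'top z median',np.median(q[:,2]))
k2=q[abs(q[:,2]-np.median(q[:,2]))<.003]; print(cv2.minEnclosingCircle(k2[:,:2].astype(np.float32)))
A=np.c_[k2[:,:2],np.ones(len(k2))]; print('tilt',np.linalg.lstsq(A,k2[:,2],rcond=None)[0])
im,d=ctrl.get_image('scene'); cv2.imwrite('pics/scene8.png',im)
```

```text
tcp [ 0.4265 -0.0046  0.2472] z axis [ 7.e-03  3.e-04 -1.e+00] slide units [-0.124 -0.034 -0.001] F [ 0.9 -0.8 -0.2] w 0.0799 t 10.63 q [-0.05  0.29 -0.01  2.09  0.    0.76 -1.2 ]
2088 top z median 0.16671310692422658
((0.4232425391674042, -0.004682009108364582), 0.020616719499230385)
tilt [-0.0069093  -0.0042311   0.16958956]
```

View pics/wr8.png

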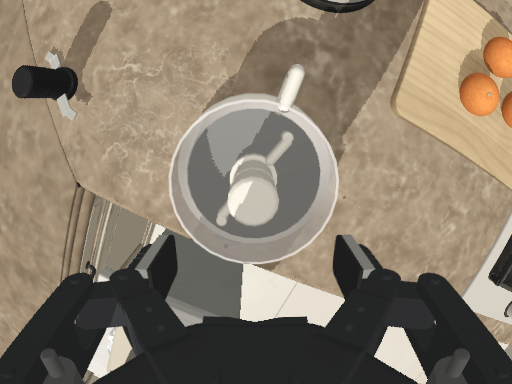

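View pics/scene8.png

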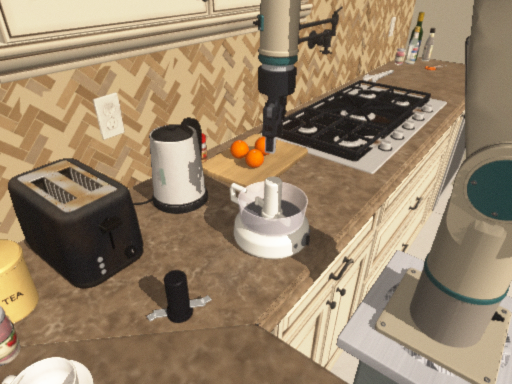

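The hub top sits at z 0.1667 (expected 0.166), level and centred at (0.423, -0.005). The black blade still stands at scene (177,295) and the gripper is clear, so I'm handing the job in.

Request:
carry_out --rows '[{"slide":[0,0,-0.5],"angular":[0,0,0],"jaw":80},{"slide":[0,0,0],"angular":[0,0,0],"jaw":80},{"slide":[0,0,0],"angular":[0,0,0],"jaw":80},{"slide":[0,0,0],"angular":[0,0,0],"jaw":80}]'

```text
t: 11.07
tcp_pos: [0.4238, -0.0046, 0.2528]
eef_rot: [-0.0, 0.977, 0.213, -0.001]
force: [0.8, -0.0, -0.3]
width: 0.0798
```

```bash
python3 -c "
from h import *
err(.424,-.005); print(ctrl.finish_job())"
```

```text
tcp [ 0.4238 -0.0046  0.2528] z axis [-1.6e-03 -1.0e-04 -1.0e+00] slide units [ 0.002  0.021 -0.   ] F [ 0.8 -0.  -0.3] w 0.0798 t 11.07 q [-0.05  0.28 -0.01  2.08  0.    0.78 -1.2 ]
the job is handed in; nothing more can be done
None
```

The white dough blade is fully home on the drive spindle and released, and the job was handed in at about 11 s of the 48 s allowed. I held the blade all the way down. It met the bowl floor at the expected height, with a reaction of about 26 N, and only then did I ease off and open the jaws.

- **Seating:** the hub top measures z = 0.1667 m against 0.166 m expected. It is level to about 0.5° and centred within about 1 mm of the spindle axis.
- **Chopping blade:** in the last pictures the black blade stands upright at the same spot as at the start.
- **Gripper:** it is open and about 8 cm above the hub, and the wrist force reads close to zero.

No check failed. The cameras and networks disagreed by a few millimetres on the spindle and up to about 3 cm on the dough blade. I used the depth fits instead, which agreed to about 2 mm.

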